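# Put away the pocket things on the hall table

### The job

Put away the things left loose on the hall table: both car key fobs in the round brass dish, both spectacle cases in the square walnut tray, and the green earbud case on the middle of the round black charging pad. Set each one down, do not drop it, so that it lies flat and the right way up on the bottom of its dish or tray or on the pad, none on top of another. Leave the candle and the brass pear where they stand.

Things in the scene. Friction and masses are not known exactly. Their poses are not given: they have to be found in the camera images.
- black_key: Black car key fob, a flat rounded block 34 mm wide (y) and 15 mm thick, 62 mm long, plus a thin wire loop that brings the length to 71 mm (x; the loop is at +x). 40 to 80 g, loose. Origin: on the underside, in the middle of the whole length (the block reaches from 34 mm behind it to 28 mm ahead of it along x), z up. Starts flat on the table; plain to grip across its width, along y.
- red_key: Dark red car key fob, a flat rounded block 34 mm wide (y) and 15 mm thick, 62 mm long, plus a thin wire loop that brings the length to 71 mm (x; the loop is at +x). 40 to 80 g, loose. Origin: on the underside, in the middle of the whole length (the block reaches from 34 mm behind it to 28 mm ahead of it along x), z up. Starts flat on the table; plain to grip across its width, along y.
- tan_case: Tan brown hard spectacle case, a long rounded box 150 mm (x) by 40 mm (y) by 30 mm tall with a brass seam. 60 to 120 g, loose. Origin: centre of the underside, z up. Starts flat on the table; grip it across the 40 mm, along y.
- blue_case: Navy blue hard spectacle case, a long rounded box 150 mm (x) by 40 mm (y) by 30 mm tall with a brass seam. 60 to 120 g, loose. Origin: centre of the underside, z up. Starts flat on the table; grip it across the 40 mm, along y.
- earbud_case: Sage green earbud charging case, a pebble-like rounded box 60 mm (x) by 46 mm (y) by 24 mm tall. 35 to 65 g, loose. Origin: centre of the underside, z up. Starts flat on the table; grip it across the 46 mm, along y.
- key_dish: Shallow round brass dish, fixed to the table: 190 mm across the rim, 22 mm high, side flaring outward; its flat floor is 155 mm across and lies 4 mm above the table. Holds both fobs side by side. Origin: centre of the underside, z up.
- eyewear_tray: Square walnut tray with brass corners and a grey floor, fixed to the table: outside 180 mm (x) by 170 mm (y), 16 mm high, walls 4 mm thick, inside 172 by 162 mm, floor 4 mm above the table. Both cases fit side by side with their length along the tray's x, 35 mm to either side of the middle along y. Origin: centre of the underside, z up.
- charging_pad: Round flat black wireless charging pad with a thin white ring on top, fixed to the table: 100 mm across, its top 9 mm above the table. Origin: centre of the underside, z up.
- candle: Bystander: candle in an amber glass with a paper band, 64 mm across, 68 mm tall (wick to 76 mm), loose. Origin: centre of the underside. Leave it where it stands. Everything else in the working area is listed here; taller things stand only along the table's far edge and sides.
- pear: Bystander: brass pear paperweight, 58 mm across at its widest, 61 mm tall with a short stalk to 72 mm, loose. Origin: centre of the underside. Leave it where it stands.
Not all that is in view belongs to the job. Several things look just like the earbud_case: the one meant starts farthest from the robot's base.

How it is judged:
By the outcome, as a careful person would: the job done as asked, in the order asked, and still so for the second after the job is handed in, with the robot touching nothing.
It also fails if it takes over 128 s, if anything falls off the work surface, if the arm or the gripper's body presses on something with over 40 N, if the wrist force passes 120 N, or if a joint passes its speed limit or range.

### The arm

A 6-joint arm with a two-finger parallel gripper is mounted at the origin on the work surface. World frame = base frame: x ahead of the robot, y to its left, z up, the work surface at z = 0. Lengths are in m, angles in rad, forces in N, time in s.
With the tool pointing down it reaches from about 0.25 to 0.775 m from the base axis. Payload 4 kg.
Tool frame: the origin (TCP) lies at the very end of the fingers, on their centre line; the grasp point (between the pads) lies 19 mm behind it; y points along the fingers, z is the direction in which the jaws open and shut, and the axes are right-handed (so a half turn about y gives the same grasp; the last joint's range is limited). The gripper opens to 94 mm and grips with 3 to 60 N. Pads are 16 mm wide; open, the fingers measure 119 mm over their backs; the gripper's body (75 mm by 177 mm) begins 78 mm behind the grasp point.
Start: joints at [-1.282, 0.087, 1.371, -0, 1.684, -0.103], TCP at [0.21, -0.508, 0.206] pointing down, gripper open.
Joint ranges: [-3.1, 3.1], [-0.76, 2.03], [0.27, 2.55], [-1.08, 4.22], [0.17, 2.65], [-2.57, 2.57]. Speed limits (rad/s): [2.79, 2.79, 3.14, 3.14, 3.14, 3.14].

### API

Orientations are given as a rotation vector (axis times angle).
In Python, from plant import sensors, get_image, calibration, close_job, outline_of, landmark_of gives the robot as it stands.
- The arm moves only by the tool servo_tool, never from a script. Its argument "targets" is a list that holds one entry, the list of rows, each a list of 5 numbers: the shift along the world's x, y, z in units of 150 mm (1.0 is 150 mm), then the turn about the world's z in units of 2 rad (1.0 is 2 rad), then the opening, from -1 (shut) to 1 (fully open), so that 0 is half open. A call has exactly 5 rows; each row is the pose to reach, as a shift and turn from the pose measured when the call began; what a row does not reach only later rows make up. A row lasts 1/10 s, in which the tool goes at most 50 mm and 8.59 degrees, less where a joint would pass 70% of its speed; a pose out of reach is approached as far as the arm can. A call with a number of a shift or a turn outside -1 to 1 is refused whole. A call with a gripper value outside its range is refused whole. The fingers move at their own pace and stop on an object; "grip_force" is the grip in N (left out, the last holds). Time passes only in rows, so rows that repeat a pose let the fingers close, or fill a call up. It gives the time, the measured TCP pose, the force and the opening at its end, in the units of the state.
- sensors.observe(): the state, without advancing time (a new reading comes with each control period).
- get_image(name): name is "scene" or "side" or "wrist"; returns the picture (420x560x3 uint8, red, green, blue); there is no depth.
- calibration(name): a dict with "fovy" (degrees; the focal length in pixels is half the picture's height over the tangent of half this angle, whatever the lens; pixels are square), "cx", "cy" (the principal point, pixels), "R" (3x3) and "t" (3): a world point X has camera coordinates R X + t; the wrist camera has in their place "hand_eye" (4x4, takes a point from camera to tool coordinates, whose origin is the TCP and whose axes are the tool frame's). Camera axes: x right, y down, z forward; pixel columns grow to the right and rows downward; lengths in m; the calibration is good to about 2 mm. The wrist camera is an equidistant fisheye: a pixel r from the principal point sees the ray r / f radians off the axis. A picture is of the moment at which its call begins: read the wrist's pose just before it. calibration takes no time and is no camera call.
- close_job(): hands the job in, once; it reports no verdict.
Trained networks look in the newest picture that a camera, given by its name, has taken for a name from the list of things; names that differ only in an ending like _2 or _b are one class to them, and where a whole thing is asked for, a point or a joint stands for the part that bears it (a point fixed in the world has none). Each returns a list of dicts, best first, with "p" (0 to 1); they miss things now and then, are a little off and sometimes report something else, mostly with a low value. They report only what shows in the picture. A call takes as long as a camera call. They do not tell look-alikes from the thing itself.
- outline_of(camera, label): "mask" (420x560 bool, what is visible of it) and "uv" ([column, row] in pixels, amid what is visible of it).
- landmark_of(camera, label): "uv" ([column, row] in pixels: a listed point, or the origin of a listed thing).
The state is a dict: "clock": time; "joints": joint angles; "dq": joint speeds; "tau": joint torques, N m; "ee_pos": TCP position; "tool_rot": TCP orientation; "contact_force": force on the tool from outside, world axes, zero at the start; "moment": the same for the moment, N m; "gripper_width": opening from 0.0 (shut) to 1.0 (fully open).
Only numpy, scipy, OpenCV 4.12 (cv2) and the standard library are available. Lean on these libraries where they do the work, as an engineer would, in place of code of your own. Each camera call takes 0.05 s, during which the arm holds its last target. There are 200 camera calls.

## Working session

There is one attempt and no reset: what is moved stays moved. The work goes in short steps, Python scripts to look and compute and a tool call to move; the robot and the scene stay as the last step left them, time stands still between calls to the robot, and variables do not carry over. Pictures are saved under pics/ and viewed, about 12 in all and at most 16, crops included, and the job is handed in when it is done.

Besides the shell and the picture viewer there is one more tool, called as name(argument=value, ...), one argument or row to a line, values as JSON. servo_tool: Moves the arm, as the interface text tells. Shifts and turns lie within -1 to 1; 1 stands for 150 mm of shift or 2 rad of turn. Its arguments: {"type":"object","properties":{"targets":{"type":"array","items":{"type":"array","items":{"type":"array","items":{"type":"number"}}}},"grip_force":{"type":"number"}},"required":["targets"]}

```bash
ls; mkdir -p pics
cat > h.py <<'E'
import numpy as np,cv2
from scipy.spatial.transform import Rotation as Ro
from plant import *
def save(n,f): 
    im=get_image(n); cv2.imwrite(f'pics/{f}.png',im[:,:,::-1]); return im
def ray(cam,uv,st=None):
    c=calibration(cam); f=210/np.tan(np.radians(c['fovy'])/2)
    d=np.array([uv[0]-c['cx'],uv[1]-c['cy']])/f
    if cam!='wrist':
        R=np.array(c['R']);t=np.array(c['t']); return -R.T@t, R.T@np.array([d[0],d[1],1])
    r=np.hypot(*d)+1e-12; v=np.array([*(np.sin(r)*d/r),np.cos(r)])
    st=st or sensors.observe(); H=np.array(c['hand_eye']); W=Ro.from_rotvec(st['tool_rot']).as_matrix()
    return np.array(st['ee_pos'])+W@H[:3,3], W@H[:3,:3]@v
def at(cam,uv,z,st=None):
    o,d=ray(cam,uv,st); return (o+d*(z-o[2])/d[2])
def pxs(cam,X):
    c=calibration(cam); f=210/np.tan(np.radians(c['fovy'])/2); p=np.array(c['R'])@X+np.array(c['t']); return p[:2]/p[2]*f+[c['cx'],c['cy']]
E
python3 - <<'E'
from h import *
s=sensors.observe();print(s['clock'],s['ee_pos'],Ro.from_rotvec(s['tool_rot']).as_matrix().round(2).tolist(),s['gripper_width'])
a=save('scene','s0');b=save('side','d0')
for n in ('scene','side'):
    c=calibration(n);print(n,-np.array(c['R']).T@c['t'])
Z=dict(black_key=.0075,red_key=.0075,tan_case=.015,blue_case=.015,earbud_case=.012,key_dish=.004,eyewear_tray=.004,charging_pad=.009,candle=.03,pear=.03)
for l,z in Z.items():
  for n in ('scene','side'):
    for o in outline_of(n,l):
        if o['p']<.2: continue
        m=o['mask'];print(l,n,round(o['p'],2),np.round(o['uv']),m.sum(),at(n,o['uv'],z)[:2].round(3))
E
```

```text
pics
0.0 [ 0.20986047 -0.50780862  0.20432123] [[-0.92, -0.0, 0.38], [-0.38, 0.0, -0.92], [-0.0, -1.0, -0.0]] 1.0018139880242163
scene [ 1.13016705 -0.41813089  0.507251  ]
side [0.04837732 1.0215111  0.95075443]
black_key scene 0.69 [228. 231.] 310 [ 0.451 -0.118]
black_key side 0.67 [314. 195.] 189 [ 0.445 -0.118]
red_key scene 0.53 [175. 232.] 290 [ 0.391 -0.22 ]
red_key scene 0.42 [334. 273.] 5953 [ 0.698 -0.011]
red_key side 0.66 [344. 178.] 177 [ 0.386 -0.233]
tan_case scene 0.86 [379. 220.] 882 [0.616 0.192]
tan_case side 0.92 [219. 248.] 778 [0.598 0.205]
blue_case scene 0.75 [227. 287.] 1360 [ 0.625 -0.206]
blue_case side 0.7 [277. 168.] 531 [ 0.605 -0.2  ]
blue_case side 0.26 [341. 178.] 163 [ 0.392 -0.224]
earbud_case scene 0.74 [305. 202.] 334 [0.45 0.1 ]
earbud_case scene 0.62 [284. 181.] 287 [0.324 0.122]
earbud_case scene 0.61 [312. 166.] 221 [0.287 0.246]
earbud_case scene 0.52 [256. 198.] 309 [0.365 0.007]
earbud_case side 0.84 [324. 296.] 437 [0.282 0.255]
earbud_case side 0.56 [322. 254.] 342 [0.334 0.118]
earbud_case side 0.55 [289. 238.] 310 [0.438 0.096]
earbud_case side 0.52 [321. 221.] 280 [ 0.383 -0.006]
key_dish scene 0.61 [ 87. 294.] 6359 [ 0.487 -0.423]
key_dish side 0.74 [328. 143.] 1295 [ 0.501 -0.422]
eyewear_tray scene 0.94 [335. 272.] 5958 [ 0.691 -0.005]
eyewear_tray scene 0.62 [282. 214.] 1033 [0.455 0.027]
eyewear_tray side 0.55 [227. 204.] 2311 [0.674 0.018]
charging_pad scene 0.61 [410. 179.] 484 [0.505 0.427]
charging_pad side 0.78 [210. 323.] 1254 [0.502 0.43 ]
candle scene 0.85 [280. 215.] 983 [ 0.492 -0.002]
candle scene 0.32 [229. 284.] 1309 [ 0.634 -0.205]
candle side 0.97 [282. 206.] 603 [ 0.503 -0.005]
pear scene 0.89 [332. 178.] 389 [0.41  0.222]
pear side 0.87 [278. 266.] 423 [0.418 0.22 ]
```

View pics/s0.png

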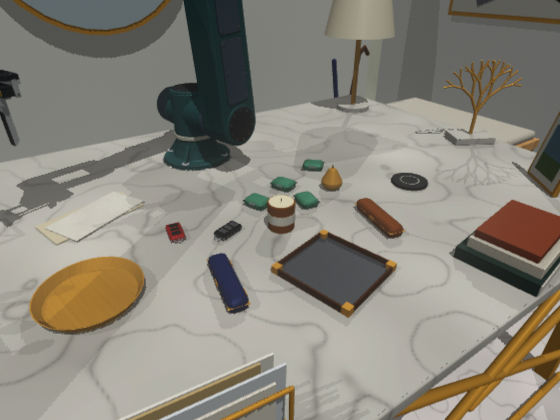

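View pics/d0.png

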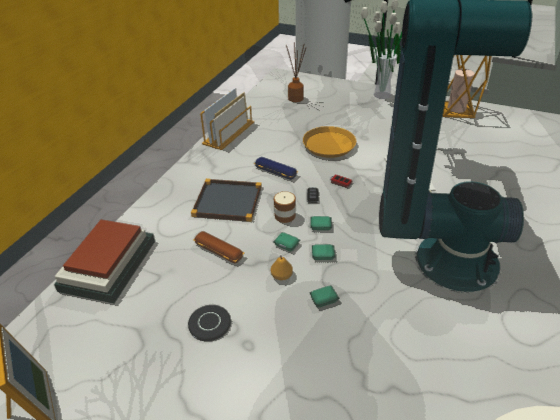

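The scene camera shows the dish at (88,294), red key (175,232), black key (228,230), blue case (227,281), tray (335,270), tan case (379,217), and pad (410,181). It also shows four green cases, at (257,201), (284,184), (313,164) and (306,200), with the candle at (281,213) and the pear at (331,178). The side view agrees. The green case at about (0.445, 0.098), r≈0.456, is the farthest from the base. Next I fit poses by silhouette.

```bash
cat >> h.py <<'E'
from scipy.optimize import minimize
def box(l,w,h,r,x0=0,z0=0):
    k=np.linspace(0,2*np.pi,33); s=np.array([np.sign(np.cos(k))*(l/2-r)+r*np.cos(k)+x0,np.sign(np.sin(k))*(w/2-r)+r*np.sin(k)]).T
    return np.vstack([np.c_[s,k*0+z0],np.c_[s,k*0+z0+h]])
def cyl(r1,r2,z0,z1):
    k=np.linspace(0,2*np.pi,49); return np.vstack([np.c_[r1*np.cos(k),r1*np.sin(k),k*0+z0],np.c_[r2*np.cos(k),r2*np.sin(k),k*0+z1]])
def rend(cam,P,p):
    c,s=np.cos(p[2]),np.sin(p[2]); Q=P@np.array([[c,s,0],[-s,c,0],[0,0,1]])+[p[0],p[1],0]
    q=np.array([pxs(cam,x) for x in Q]); m=np.zeros((420*4,560*4),np.uint8)
    cv2.fillConvexPoly(m,cv2.convexHull(np.round((q+.5)*4*16).astype(np.int32)),255,shift=4)
    return cv2.resize(m,(560,420),interpolation=cv2.INTER_AREA)/255.
def fit(P,masks,p0):
    def cost(p): 
        e=0
        for cam,m in masks.items():
            e+=np.abs(rend(cam,P,p)-m).sum()/m.sum()
        return e
    best=None
    for th in p0[2]:
        r=minimize(cost,[p0[0],p0[1],th],method='Nelder-Mead',options=dict(initial_simplex=np.array([[p0[0],p0[1],th],[p0[0]+.01,p0[1],th],[p0[0],p0[1]+.01,th],[p0[0],p0[1],th+.3]]),maxiter=80))
        if best is None or r.fun<best.fun: best=r
    return best
def mask(cam,l,xy,z=.01):
    o=[a for a in outline_of(cam,l) if np.hypot(*(at(cam,a['uv'],z)[:2]-xy))<.04]
    return o[0]['mask'].astype(float) if o else None
E
python3 - <<'E'
from h import *
get_image('scene');get_image('side')
ths=[0,.8,1.57,2.36]
key=np.vstack([box(.062,.034,.015,.008,-.003),box(.02,.012,.004,.005,.0255,.005)])
case=box(.15,.04,.03,.012); ear=box(.06,.046,.024,.018)
J=dict(black_key=(key,.448,-.118,ths),red_key=(key,.388,-.227,ths),tan_case=(case,.607,.198,ths),blue_case=(case,.615,-.203,ths),
 earbud_case=(ear,.444,.098,ths),key_dish=(cyl(.078,.095,0,.022),.494,-.422,[0]),eyewear_tray=(box(.18,.17,.016,.002),.685,0.005,[-.3,.3]),charging_pad=(cyl(.05,.05,0,.009),.503,.428,[0]))
for l,(P,x,y,t) in J.items():
    ms={c:m for c in('scene','side') if (m:=mask(c,l,(x,y))) is not None}
    b=fit(P,ms,(x,y,t)); 
    print(l,b.x.round(4),'deg',np.degrees(b.x[2]).round(1),'cost',round(b.fun,2),[ (c,fit(P,{c:m},(*b.x[:2],[b.x[2]])).x.round(3)) for c,m in ms.items()])
print(sensors.observe()['clock'])
E
```

```text
Traceback (most recent call last):
  File "h.py", line 37, in fit
    r=minimize(cost,[p0[0],p0[1],th],method='Nelder-Mead',options=dict(initial_simplex=np.array([[p0[0],p0[1],th],[p0[0]+.01,p0[1],th],[p0[0],p0[1]+.01,th],[p0[0],p0[1],th+.3]]),maxiter=80))
  File "h.py", line 33, in cost
    e+=np.abs(rend(cam,P,p)-m).sum()/m.sum()
              ~~~~^^^^^^^^^
  File "h.py", line 26, in rend
    q=np.array([pxs(cam,x) for x in Q]); m=np.zeros((420*4,560*4),np.uint8)
                ~~~^^^^^^^
  File "h.py", line 17, in pxs
    c=calibration(cam); f=210/np.tan(np.radians(c['fovy'])/2); p=np.array(c['R'])@X+np.array(c['t']); return p[:2]/p[2]*f+[c['cx'],c['cy']]
ValueError: time passes only in moves, steps and waits
```

```bash
sed -i 's/^from plant import \*/from plant import *\nfrom functools import lru_cache\ncalibration=lru_cache(calibration)/' h.py
cat > f.py <<'E'
from h import *
ths=[0,.8,1.57,2.36]
key=np.vstack([box(.062,.034,.015,.008,-.003),box(.02,.012,.004,.005,.0255,.005)])
case=box(.15,.04,.03,.012); ear=box(.06,.046,.024,.018)
J=dict(black_key=(key,.448,-.118,ths),red_key=(key,.388,-.227,ths),tan_case=(case,.607,.198,ths),blue_case=(case,.615,-.203,ths),
 earbud_case=(ear,.444,.098,ths),key_dish=(cyl(.078,.095,0,.022),.494,-.422,[0]),eyewear_tray=(box(.18,.17,.016,.002),.685,0.005,[-.3,.3]),charging_pad=(cyl(.05,.05,0,.009),.503,.428,[0]))
if __name__=='__main__':
  get_image('scene');get_image('side')
  for l,(P,x,y,t) in J.items():
    ms={c:m for c in('scene','side') if (m:=mask(c,l,(x,y))) is not None}
    b=fit(P,ms,(x,y,t)); 
    print(l,b.x.round(4),'deg',np.degrees(b.x[2]).round(1),'cost',round(b.fun,2),[ (c,fit(P,{c:m},(*b.x[:2],[b.x[2]])).x.round(3)) for c,m in ms.items()])
  print(sensors.observe()['clock'])
E
python3 f.py
```

```text
black_key [ 0.4476 -0.1154  1.9036] deg 109.1 cost 0.34 [('scene', array([ 0.447, -0.115,  1.87 ])), ('side', array([ 0.448, -0.117,  1.914]))]
red_key [ 0.3931 -0.2199 -0.1784] deg -10.2 cost 0.36 [('scene', array([ 0.392, -0.219, -0.141])), ('side', array([ 0.393, -0.22 , -0.185]))]
tan_case [ 0.604   0.1998 -0.2446] deg -14.0 cost 0.66 [('scene', array([ 0.6  ,  0.203, -0.2  ])), ('side', array([ 0.61 ,  0.195, -0.231]))]
blue_case [ 0.6063 -0.1974  2.9602] deg 169.6 cost 0.4 [('scene', array([ 0.604, -0.197,  2.968])), ('side', array([ 0.606, -0.197,  2.96 ]))]
earbud_case [ 0.4438  0.1066 -0.0684] deg -3.9 cost 0.28 [('side', array([ 0.444,  0.107, -0.067]))]
key_dish [ 0.4997 -0.4177 -0.1639] deg -9.4 cost 0.1 [('scene', array([ 0.5  , -0.417, -0.062])), ('side', array([ 0.499, -0.419, -0.252]))]
eyewear_tray [ 0.6839 -0.0021  0.2542] deg 14.6 cost 0.06 [('scene', array([ 0.684, -0.002,  0.262])), ('side', array([ 0.684, -0.003,  0.256]))]
charging_pad [0.506  0.4236 0.2632] deg 15.1 cost 0.23 [('scene', array([0.503, 0.423, 0.309])), ('side', array([0.506, 0.423, 0.472]))]
2.2
```

servo_tool(
  targets=[
    [[0.15,0.24,0,-0.05,1],[0.3,0.48,0,-0.1,1],[0.45,0.72,0,-0.15,1],[0.6,0.96,0,-0.2,1],[0.6,0.96,0,-0.2,1]],
  ],
  grip_force=15,
)

```text
clock: 2.7
ee_pos: [0.3022, -0.3609, 0.2061]
tool_rot: [-0.006, -2.221, 2.22]
contact_force: [-0.1, -0.7, 0.1]
gripper_width: 1.003
```

servo_tool(
  targets=[
    [[0.15,0.24,0,-0.03,1],[0.3,0.48,0,-0.06,1],[0.45,0.72,0,-0.084,1],[0.6,0.96,0,-0.084,1],[0.6,0.96,0,-0.084,1]],
  ],
)

```text
clock: 3.2
ee_pos: [0.394, -0.2139, 0.2064]
tool_rot: [-0.179, -2.139, 2.136]
contact_force: [-0.0, -0.5, -0.1]
gripper_width: 0.998
```

```bash
cat > w.py <<'E'
from h import *
import sys
# wrist masks -> rect on plane
st=sensors.observe(); save('wrist',sys.argv[1])
M=Ro.from_rotvec(st['tool_rot']).as_matrix()
print('t',st['clock'],'tcp',np.round(st['ee_pos'],4),'jaw deg',np.degrees(np.arctan2(M[1,2],M[0,2])).round(1),'F',np.round(st['contact_force'],1),'w',round(st['gripper_width'],3))
for a in sys.argv[2:]:
    l,z=a.split(':'); z=float(z)
    for o in outline_of('wrist',l):
        if o['p']<.3: continue
        c,_=cv2.findContours(o['mask'].astype(np.uint8),0,1); c=max(c,key=len)[:,0,:]
        q=np.array([at('wrist',p,z,st)[:2] for p in c]); r=cv2.minAreaRect((q*1000).astype(np.float32))
        (w,h),an=r[1],r[2]
        if w<h: w,h,an=h,w,an+90
        print(l,round(o['p'],2),np.round(o['uv']),'ctr',np.round(r[0],1),'size',round(w,1),round(h,1),'yaw',round((an+90)%180-90,1))
E
python3 w.py w1 red_key:.012 black_key:.012 key_dish:.022 blue_case:.015
```

```text
t 3.2 tcp [ 0.394  -0.2139  0.2064] jaw deg -99.4 F [-0.  -0.5 -0.1] w 0.998
red_key 0.92 [287. 196.] ctr [ 395.9 -218.3] size 70.0 34.0 yaw -8.7
red_key 0.38 [84. 32.] ctr [ 6.827e+02 -3.000e-01] size 190.9 175.1 yaw 15.1
black_key 0.93 [196. 158.] ctr [ 451.4 -120.1] size 70.9 36.3 yaw -69.5
key_dish 0.63 [429.  86.] ctr [ 499.3 -415. ] size 187.8 185.8 yaw 18.2
blue_case 0.67 [232.  40.] ctr [ 583.2 -191.9] size 98.8 44.5 yaw -10.8
blue_case 0.66 [195. 157.] ctr [ 450.9 -121.5] size 70.5 35.8 yaw -70.2
blue_case 0.61 [ 88. 148.] ctr [495.5  17.3] size 108.6 71.0 yaw 77.5
```

View pics/w1.png

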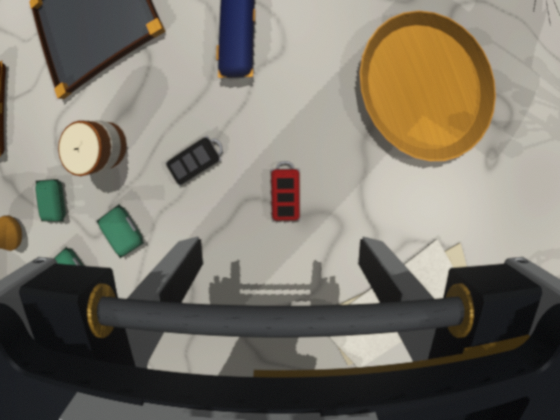

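The wrist view shows the red key's block at (286,195) with its loop towards +x. The black key is at (192,162) with its loop towards lower y, so its yaw is about -70°. The silhouette fit had that one flipped by 180°. I'm descending on the red key.

servo_tool(
  targets=[
    [[-0.01,-0.027,-0.3,0.005,0.6],[-0.01,-0.027,-0.6,0.005,0.5],[-0.01,-0.027,-0.8,0.005,0.5],[-0.01,-0.027,-0.9,0.005,0.5],[-0.01,-0.027,-0.9,0.005,0.5]],
  ],
)

```text
clock: 3.95
ee_pos: [0.3875, -0.2222, 0.068]
tool_rot: [-0.173, -2.136, 2.13]
contact_force: [0.8, 0.7, -0.5]
gripper_width: 0.75
```

```bash
python3 w.py w2 red_key:.012
```

```text
t 3.95 tcp [ 0.3875 -0.2222  0.068 ] jaw deg -99.5 F [ 0.8  0.7 -0.5] w 0.75
```

View pics/w2.png

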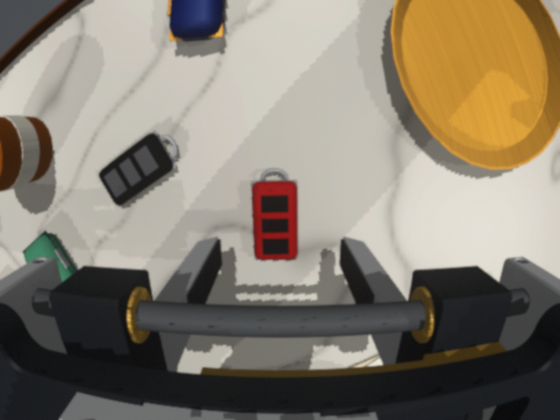

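servo_tool(
  targets=[
    [[0.03,0.028,-0.15,0,0.4],[0.03,0.028,-0.3,0,0.4],[0.03,0.028,-0.36,0,0.4],[0.03,0.028,-0.36,0,0.4],[0.03,0.028,-0.36,0,0.4]],
  ],
)

```text
clock: 4.55
ee_pos: [0.3952, -0.2201, 0.0189]
tool_rot: [-0.181, -2.135, 2.139]
contact_force: [0.2, -0.2, 0.2]
gripper_width: 0.696
```

```bash
python3 w.py w3 red_key:.012; python3 -c "
from h import *
print(sensors.observe()['ee_pos'])"
```

```text
t 4.55 tcp [ 0.3952 -0.2201  0.0189] jaw deg -99.5 F [ 0.2 -0.2  0.2] w 0.696
red_key 0.85 [282. 249.] ctr [ 396.8 -219. ] size 69.4 33.0 yaw -9.9
[ 0.39539686 -0.22010814  0.01915901]
```

servo_tool(
  targets=[
    [[-0.01,0.01,-0.05,0,0.3],[-0.01,0.01,-0.09,0,0.2],[-0.01,0.01,-0.09,0,0.0],[-0.01,0.01,-0.09,0,-0.6],[-0.01,0.01,-0.09,0,-0.6]],
  ],
)

```text
clock: 5.15
ee_pos: [0.3939, -0.2186, 0.0057]
tool_rot: [-0.182, -2.135, 2.139]
contact_force: [0.6, 0.9, 0.5]
gripper_width: 0.38
```

servo_tool(
  targets=[
    [[0,0,0,0,-0.6],[0,0,0,0,-0.6],[0,0,0,0,-0.6],[0,0,0.05,0,-0.6],[0,0,0.1,0,-0.6]],
  ],
)

```text
clock: 5.65
ee_pos: [0.3938, -0.2185, 0.021]
tool_rot: [-0.181, -2.135, 2.139]
contact_force: [0.8, -0.3, -0.3]
gripper_width: 0.362
```

servo_tool(
  targets=[
    [[0,0,0.2,0,-0.6],[0.08,-0.15,0.4,0,-0.6],[0.16,-0.4,0.45,0,-0.6],[0.25,-0.65,0.45,0,-0.6],[0.33,-0.77,0.45,0,-0.6]],
  ],
)

```text
clock: 6.15
ee_pos: [0.4442, -0.3373, 0.0903]
tool_rot: [-0.186, -2.132, 2.142]
contact_force: [1.1, 0.2, -1.2]
gripper_width: 0.36
```

servo_tool(
  targets=[
    [[0.1,-0.25,0,0,-0.6],[0.2,-0.5,0,0,-0.6],[0.32,-0.75,0,0,-0.6],[0.32,-0.75,0,0,-0.6],[0.32,-0.75,0,0,-0.6]],
  ],
)

```text
clock: 6.65
ee_pos: [0.492, -0.4501, 0.0897]
tool_rot: [-0.186, -2.132, 2.14]
contact_force: [-0.3, 0.1, -0.5]
gripper_width: 0.359
```

```bash
python3 w.py w4 red_key:.08 key_dish:.022
```

```text
t 6.65 tcp [ 0.492  -0.4501  0.0897] jaw deg -99.6 F [-0.3  0.1 -0.5] w 0.359
red_key 0.7 [283. 252.] ctr [ 489.6 -449.2] size 75.2 36.4 yaw -9.5
key_dish 0.72 [227. 183.] ctr [ 524.5 -417.5] size 187.0 138.6 yaw 87.1
key_dish 0.69 [ 15. 153.] ctr [ 607.2 -208.8] size 149.0 59.7 yaw -14.9
```

View pics/w4.png

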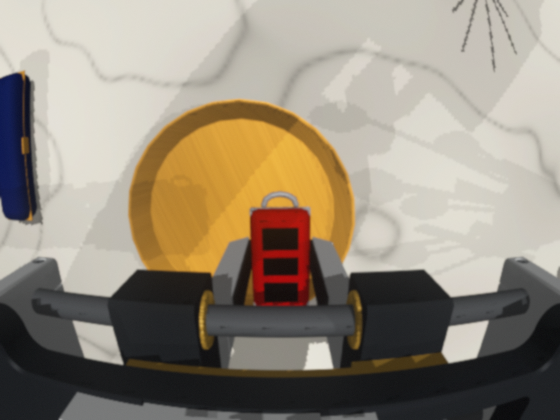

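The red key is held in line and sits over the right half of the dish, so I'm lowering it.

servo_tool(
  targets=[
    [[0,0.01,-0.15,0,-0.6],[0,0.01,-0.3,0,-0.6],[0,0.01,-0.4,0,-0.6],[0,0.01,-0.47,0,-0.6],[0,0.01,-0.47,0,-0.6]],
  ],
)

```text
clock: 7.3
ee_pos: [0.4912, -0.4459, 0.0191]
tool_rot: [-0.182, -2.134, 2.14]
contact_force: [-0.8, 0.0, -1.0]
gripper_width: 0.359
```

servo_tool(
  targets=[
    [[0,-0.01,-0.03,0,-0.6],[0,-0.01,-0.05,0,-0.6],[0,-0.01,-0.06,0,-0.6],[0,-0.01,-0.06,0,-0.6],[0,-0.01,-0.06,0,-0.6]],
  ],
)

```text
clock: 7.8
ee_pos: [0.4914, -0.4477, 0.0105]
tool_rot: [-0.183, -2.133, 2.14]
contact_force: [1.1, -1.0, -1.5]
gripper_width: 0.36
```

servo_tool(
  targets=[
    [[0,0,-0.006,0,-0.6],[0,0,-0.006,0,-0.6],[0,0,-0.006,0,0.05],[0,0,-0.006,0,0.05],[0,0,-0.006,0,0.05]],
  ],
)

```text
clock: 8.3
ee_pos: [0.4915, -0.4478, 0.0098]
tool_rot: [-0.183, -2.133, 2.141]
contact_force: [0.4, 0.1, -0.1]
gripper_width: 0.524
```

servo_tool(
  targets=[
    [[0,0,0.1,0,0.05],[0,0,0.3,0,0.05],[0,0,0.6,0,0.05],[0,0,0.9,0,0.05],[0,0,0.9,0,0.05]],
  ],
)

```text
clock: 8.8
ee_pos: [0.4947, -0.4511, 0.1562]
tool_rot: [-0.198, -2.126, 2.16]
contact_force: [-0.1, -0.5, 1.6]
gripper_width: 0.528
```

servo_tool(
  targets=[
    [[-0.03,0.2,0,0.07,0.2],[-0.05,0.4,0,0.14,0.4],[-0.08,0.6,0,0.21,0.4],[-0.1,0.75,0,0.28,0.4],[-0.1,0.75,0,0.35,0.4]],
  ],
)

```text
clock: 9.3
ee_pos: [0.4796, -0.3358, 0.1574]
tool_rot: [-0.507, 1.898, -1.914]
contact_force: [0.1, 0.0, 0.4]
gripper_width: 0.699
```

servo_tool(
  targets=[
    [[-0.03,0.2,0,0.07,0.4],[-0.05,0.4,0,0.14,0.4],[-0.08,0.6,0,0.21,0.4],[-0.1,0.75,0,0.28,0.4],[-0.1,0.75,0,0.35,0.4]],
  ],
)

```text
clock: 9.8
ee_pos: [0.4644, -0.2207, 0.1583]
tool_rot: [-1.013, 1.435, -1.434]
contact_force: [-0.0, -1.2, 0.1]
gripper_width: 0.702
```

servo_tool(
  targets=[
    [[-0.03,0.2,0,0.07,0.4],[-0.05,0.4,0,0.14,0.4],[-0.08,0.6,-0.2,0.21,0.4],[-0.1,0.73,-0.4,0.28,0.4],[-0.1,0.73,-0.5,0.345,0.4]],
  ],
)

```text
clock: 10.3
ee_pos: [0.4475, -0.1083, 0.0814]
tool_rot: [-1.34, 0.933, -0.912]
contact_force: [-0.5, -0.0, -0.2]
gripper_width: 0.7
```

```bash
python3 w.py w5 black_key:.012 blue_case:.015
```

```text
t 10.3 tcp [ 0.4475 -0.1083  0.0814] jaw deg 21.7 F [-0.5 -0.  -0.2] w 0.7
black_key 0.87 [280. 228.] ctr [ 451.6 -117.8] size 69.7 34.2 yaw -69.3
blue_case 0.64 [350. 352.] ctr [ 560.6 -194.5] size 58.6 32.6 yaw -11.6
```

View pics/w5.png

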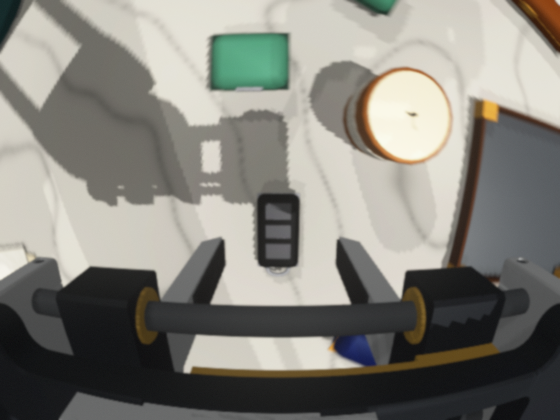

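The black key is centred between the fingers at (278,230), with its loop at the lower end. Descending.

servo_tool(
  targets=[
    [[0.02,-0.04,-0.15,-0.009,0.4],[0.02,-0.04,-0.3,-0.009,0.4],[0.02,-0.04,-0.4,-0.009,0.4],[0.02,-0.04,-0.42,-0.009,0.4],[0.02,-0.04,-0.42,-0.009,0.4]],
  ],
)

```text
clock: 10.95
ee_pos: [0.4525, -0.1174, 0.021]
tool_rot: [-1.329, 0.953, -0.938]
contact_force: [-0.3, -1.1, -0.0]
gripper_width: 0.707
```

servo_tool(
  targets=[
    [[-0.013,0.015,-0.05,0,0.3],[-0.013,0.015,-0.1,0,0.2],[-0.013,0.015,-0.1,0,0.0],[-0.013,0.015,-0.1,0,-0.6],[-0.013,0.015,-0.1,0,-0.6]],
  ],
)

```text
clock: 11.45
ee_pos: [0.4506, -0.1152, 0.0063]
tool_rot: [-1.329, 0.953, -0.938]
contact_force: [0.3, 0.1, 0.3]
gripper_width: 0.383
```

servo_tool(
  targets=[
    [[0,0,0,0,-0.6],[0,0,0,0,-0.6],[0,0,0,0,-0.6],[0,0,0.05,0,-0.6],[0,0,0.1,0,-0.6]],
  ],
)

```text
clock: 11.95
ee_pos: [0.4505, -0.1151, 0.0217]
tool_rot: [-1.329, 0.953, -0.938]
contact_force: [0.3, -1.2, -1.0]
gripper_width: 0.358
```

servo_tool(
  targets=[
    [[0,0,0.25,0.06,-0.6],[0.05,-0.2,0.45,0.12,-0.6],[0.1,-0.45,0.47,0.19,-0.6],[0.17,-0.7,0.47,0.26,-0.6],[0.17,-0.9,0.47,0.26,-0.6]],
  ],
)

```text
clock: 12.45
ee_pos: [0.4774, -0.2524, 0.0938]
tool_rot: [-1.48, 0.556, -0.537]
contact_force: [1.2, 1.1, -1.0]
gripper_width: 0.36
```

servo_tool(
  targets=[
    [[0.05,-0.3,0,0.07,-0.6],[0.1,-0.6,0,0.14,-0.6],[0.17,-0.9,0,0.21,-0.6],[0.17,-0.9,0,0.26,-0.6],[0.17,-0.9,0,0.26,-0.6]],
  ],
)

```text
clock: 12.95
ee_pos: [0.5029, -0.3887, 0.0935]
tool_rot: [-1.549, 0.156, -0.13]
contact_force: [-0.1, 0.3, -1.0]
gripper_width: 0.359
```

```bash
python3 w.py w6 black_key:.08 red_key:.016 key_dish:.022
```

```text
t 12.95 tcp [ 0.5029 -0.3887  0.0935] jaw deg 79.5 F [-0.1  0.3 -1. ] w 0.359
black_key 0.86 [282. 245.] ctr [ 510.5 -389.5] size 70.5 37.7 yaw -10.6
red_key 0.85 [207. 213.] ctr [ 491.2 -446. ] size 69.7 34.4 yaw -8.7
key_dish 0.9 [246. 181.] ctr [ 474.5 -412.2] size 187.6 136.7 yaw 82.0
```

View pics/w6.png

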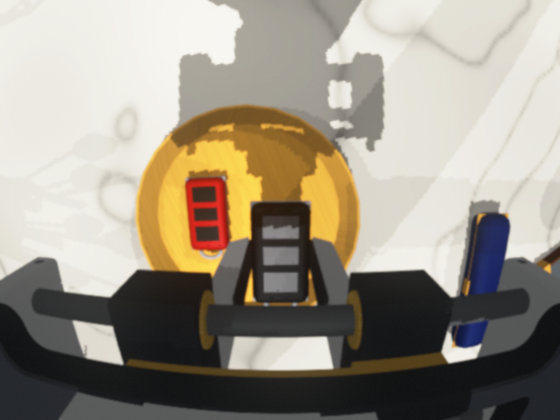

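The red key lies flat in the dish at (207,213), and the held black key is clear of it. Lowering.

servo_tool(
  targets=[
    [[0,0.03,-0.15,0,-0.6],[0,0.03,-0.3,0,-0.6],[0,0.03,-0.42,0,-0.6],[0,0.03,-0.48,0,-0.6],[0,0.03,-0.48,0,-0.6]],
  ],
)

```text
clock: 13.65
ee_pos: [0.5024, -0.3807, 0.0213]
tool_rot: [-1.548, 0.156, -0.127]
contact_force: [0.4, 0.1, -0.4]
gripper_width: 0.363
```

servo_tool(
  targets=[
    [[0,-0.02,-0.03,0,-0.6],[0,-0.02,-0.06,0,-0.6],[0,-0.02,-0.07,0,-0.6],[0,-0.02,-0.07,0,-0.6],[0,-0.02,-0.07,0,-0.6]],
  ],
)

```text
clock: 14.15
ee_pos: [0.5025, -0.3839, 0.0111]
tool_rot: [-1.548, 0.155, -0.127]
contact_force: [-0.1, -0.1, -0.8]
gripper_width: 0.361
```

servo_tool(
  targets=[
    [[0,0,-0.006,0,-0.6],[0,0,-0.006,0,-0.6],[0,0,-0.006,0,0.05],[0,0,-0.006,0,0.05],[0,0,-0.006,0,0.05]],
  ],
)

```text
clock: 14.65
ee_pos: [0.5026, -0.3839, 0.0104]
tool_rot: [-1.549, 0.155, -0.128]
contact_force: [-0.2, 0.3, -0.8]
gripper_width: 0.519
```

servo_tool(
  targets=[
    [[0,0,0.1,0,0.05],[0,0,0.3,0,0.05],[0,0,0.6,0,0.05],[0,0,0.9,0,0.05],[0,0,0.9,0,0.05]],
  ],
)

```text
clock: 15.15
ee_pos: [0.506, -0.387, 0.1564]
tool_rot: [-1.559, 0.144, -0.139]
contact_force: [0.6, 0.0, 1.0]
gripper_width: 0.525
```

servo_tool(
  targets=[
    [[0.1,0.2,0,0,0.3],[0.2,0.4,0,0,0.5],[0.33,0.63,0,0,0.5],[0.33,0.63,0,0,0.5],[0.33,0.63,0,0,0.5]],
  ],
)

```text
clock: 15.65
ee_pos: [0.5558, -0.2919, 0.1569]
tool_rot: [-1.56, 0.143, -0.137]
contact_force: [-0.3, -0.7, -0.7]
gripper_width: 0.746
```

servo_tool(
  targets=[
    [[0.1,0.2,0,0,0.5],[0.2,0.4,-0.1,0,0.5],[0.33,0.63,-0.3,0,0.5],[0.33,0.63,-0.4,0,0.5],[0.33,0.63,-0.4,0,0.5]],
  ],
)

```text
clock: 16.15
ee_pos: [0.603, -0.1973, 0.0932]
tool_rot: [-1.559, 0.148, -0.132]
contact_force: [-0.9, -0.8, -0.8]
gripper_width: 0.748
```

```bash
python3 w.py w7 blue_case:.015 eyewear_tray:.016
```

```text
t 16.15 tcp [ 0.603  -0.1973  0.0932] jaw deg 79.8 F [-0.9 -0.8 -0.8] w 0.748
blue_case 0.9 [279. 221.] ctr [ 609.5 -196.7] size 147.4 43.0 yaw -10.2
eyewear_tray 0.92 [481. 223.] ctr [665.2  -8.4] size 173.8 154.2 yaw -75.8
```

View pics/w7.png

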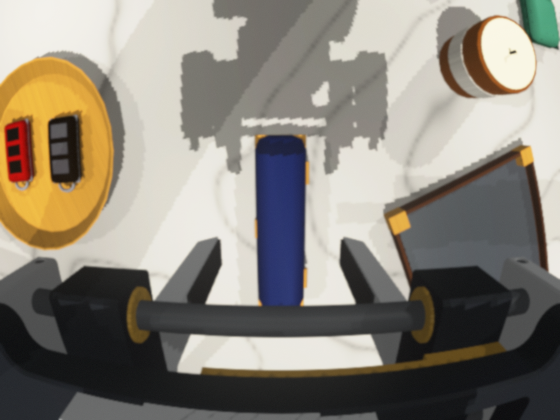

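Both keys lie flat side by side in the dish, at (18,150) and (63,150). The blue case sits between the fingers at (280,220). Descending.

servo_tool(
  targets=[
    [[0.03,0,-0.15,0,0.5],[0.03,0,-0.3,0,0.5],[0.03,0,-0.42,0,0.5],[0.03,0,-0.48,0,0.5],[0.03,0,-0.48,0,0.5]],
  ],
)

```text
clock: 16.8
ee_pos: [0.609, -0.2005, 0.0257]
tool_rot: [-1.561, 0.146, -0.141]
contact_force: [-0.7, 0.4, 0.6]
gripper_width: 0.748
```

servo_tool(
  targets=[
    [[0,0.02,-0.05,0,0.3],[0,0.02,-0.1,0,0.2],[0,0.02,-0.13,0,0.1],[0,0.02,-0.13,0,-0.5],[0,0.02,-0.13,0,-0.5]],
  ],
  grip_force=20,
)

```text
clock: 17.3
ee_pos: [0.6091, -0.1975, 0.0063]
tool_rot: [-1.561, 0.145, -0.141]
contact_force: [0.5, 0.6, -0.5]
gripper_width: 0.425
```

servo_tool(
  targets=[
    [[0,0,0,0,-0.5],[0,0,0,0,-0.5],[0,0,0,0,-0.5],[0,0,0.05,0,-0.5],[0,0,0.1,0,-0.5]],
  ],
)

```text
clock: 17.8
ee_pos: [0.6089, -0.1974, 0.0217]
tool_rot: [-1.561, 0.146, -0.14]
contact_force: [-0.8, 0.3, -1.1]
gripper_width: 0.422
```

servo_tool(
  targets=[
    [[0,0,0.2,0,-0.5],[0.05,0.05,0.4,0.03,-0.5],[0.15,0.2,0.5,0.06,-0.5],[0.28,0.4,0.5,0.11,-0.5],[0.28,0.54,0.5,0.11,-0.5]],
  ],
)

```text
clock: 18.3
ee_pos: [0.6536, -0.115, 0.099]
tool_rot: [-1.566, -0.032, 0.031]
contact_force: [0.1, -0.0, 0.0]
gripper_width: 0.424
```

servo_tool(
  targets=[
    [[0.1,0.2,0,0.04,-0.5],[0.2,0.4,0,0.08,-0.5],[0.28,0.54,0,0.11,-0.5],[0.28,0.54,0,0.11,-0.5],[0.28,0.54,0,0.11,-0.5]],
  ],
)

```text
clock: 18.8
ee_pos: [0.6957, -0.034, 0.0996]
tool_rot: [-1.558, -0.205, 0.204]
contact_force: [0.1, 0.7, -1.0]
gripper_width: 0.425
```

```bash
python3 w.py w8 blue_case:.10 eyewear_tray:.016
```

```text
t 18.8 tcp [ 0.6957 -0.034   0.0996] jaw deg 104.9 F [ 0.1  0.7 -1. ] w 0.425
blue_case 0.61 [280. 223.] ctr [676.8 -37.9] size 110.2 44.8 yaw 14.9
eyewear_tray 0.69 [356. 176.] ctr [671.3  -3.7] size 170.0 152.2 yaw -75.2
eyewear_tray 0.33 [492.  16.] ctr [448.3 108.7] size 61.4 52.2 yaw -5.8
```

View pics/w8.png

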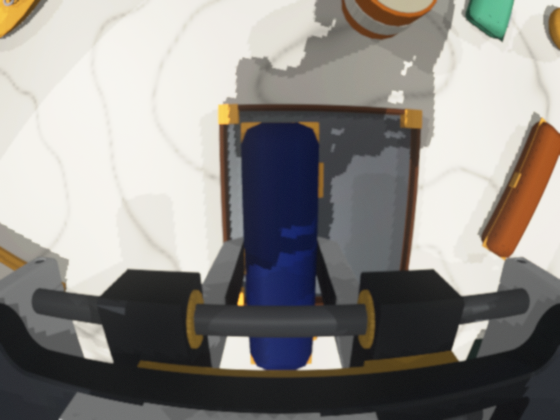

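The held blue case is parallel to the tray and inside its left half at (280,230). Lowering.

servo_tool(
  targets=[
    [[-0.02,-0.007,-0.15,0,-0.5],[-0.02,-0.007,-0.3,0,-0.5],[-0.02,-0.007,-0.42,0,-0.5],[-0.02,-0.007,-0.5,0,-0.5],[-0.02,-0.007,-0.5,0,-0.5]],
  ],
)

```text
clock: 19.45
ee_pos: [0.6904, -0.0372, 0.0219]
tool_rot: [-1.557, -0.198, 0.205]
contact_force: [0.4, -0.2, -1.3]
gripper_width: 0.422
```

servo_tool(
  targets=[
    [[0.01,0.01,-0.03,0,-0.5],[0.01,0.01,-0.06,0,-0.5],[0.01,0.01,-0.073,0,-0.5],[0.01,0.01,-0.073,0,-0.5],[0.01,0.01,-0.073,0,-0.5]],
  ],
)

```text
clock: 19.95
ee_pos: [0.6921, -0.0357, 0.0114]
tool_rot: [-1.557, -0.199, 0.204]
contact_force: [1.3, -0.8, -0.9]
gripper_width: 0.42
```

servo_tool(
  targets=[
    [[0,0,-0.008,0,-0.5],[0,0,-0.008,0,-0.5],[0,0,-0.008,0,0.12],[0,0,-0.008,0,0.12],[0,0,-0.008,0,0.12]],
  ],
)

```text
clock: 20.45
ee_pos: [0.6923, -0.0357, 0.0105]
tool_rot: [-1.557, -0.199, 0.204]
contact_force: [0.2, -1.0, -0.1]
gripper_width: 0.557
```

servo_tool(
  targets=[
    [[0,0,0.1,0,0.12],[0,0,0.3,0,0.12],[0,0,0.6,0,0.12],[0,0,0.9,0,0.12],[0,0,0.9,0,0.12]],
  ],
)

```text
clock: 20.95
ee_pos: [0.6967, -0.0362, 0.1574]
tool_rot: [-1.562, -0.214, 0.19]
contact_force: [0.9, -0.4, 0.5]
gripper_width: 0.557
```

servo_tool(
  targets=[
    [[-0.1,0.25,0,-0.05,0.3],[-0.2,0.5,0,-0.09,0.5],[-0.31,0.78,0,-0.13,0.5],[-0.31,0.78,0,-0.13,0.5],[-0.31,0.78,0,-0.13,0.5]],
  ],
)

```text
clock: 21.45
ee_pos: [0.6501, 0.0817, 0.1582]
tool_rot: [-1.574, -0.012, -0.013]
contact_force: [-0.5, -0.1, 0.5]
gripper_width: 0.75
```

servo_tool(
  targets=[
    [[-0.1,0.25,0,-0.05,0.5],[-0.2,0.5,-0.1,-0.09,0.5],[-0.31,0.78,-0.3,-0.125,0.5],[-0.31,0.78,-0.4,-0.125,0.5],[-0.31,0.78,-0.4,-0.125,0.5]],
  ],
)

```text
clock: 21.95
ee_pos: [0.6016, 0.1981, 0.0946]
tool_rot: [-1.57, 0.188, -0.203]
contact_force: [-0.0, -0.3, -0.6]
gripper_width: 0.747
```

```bash
python3 w.py w9 tan_case:.015 blue_case:.019 eyewear_tray:.016
```

```text
t 21.95 tcp [0.6016 0.1981 0.0946] jaw deg 75.7 F [-0.  -0.3 -0.6] w 0.747
tan_case 0.91 [285. 211.] ctr [606.4 202.5] size 152.8 43.3 yaw -11.4
blue_case 0.44 [137.  64.] ctr [444.8 113.9] size 60.6 48.3 yaw -8.2
eyewear_tray 0.77 [139. 269.] ctr [623.2  21.7] size 119.1 73.1 yaw -74.6
```

View pics/w9.png

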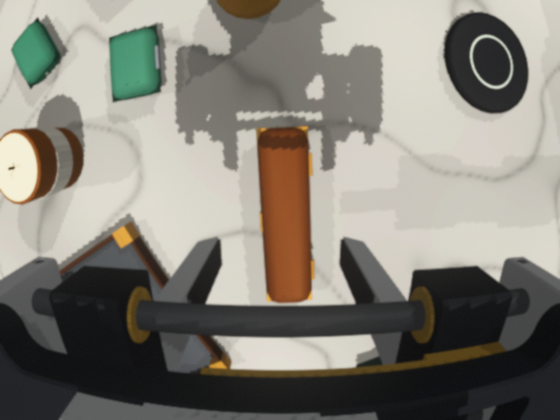

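The tan case is between the fingers at (286,215), rotated about 3° relative to them. Correcting that and descending.

servo_tool(
  targets=[
    [[0.03,0.027,-0.15,0.022,0.5],[0.03,0.027,-0.3,0.022,0.5],[0.03,0.027,-0.42,0.022,0.5],[0.03,0.027,-0.48,0.022,0.5],[0.03,0.027,-0.48,0.022,0.5]],
  ],
)

```text
clock: 22.65
ee_pos: [0.6098, 0.2003, 0.0273]
tool_rot: [-1.569, 0.151, -0.178]
contact_force: [0.4, 0.5, -0.7]
gripper_width: 0.748
```

```bash
python3 w.py w10 tan_case:.015
```

```text
t 22.65 tcp [0.6098 0.2003 0.0273] jaw deg 78.0 F [ 0.4  0.5 -0.7] w 0.748
tan_case 0.93 [280. 206.] ctr [592.5 205. ] size 124.2 44.6 yaw -10.8
```

servo_tool(
  targets=[
    [[-0.02,0.013,-0.05,0.007,0.3],[-0.02,0.013,-0.1,0.007,0.2],[-0.02,0.013,-0.14,0.007,0.1],[-0.02,0.013,-0.14,0.007,-0.5],[-0.02,0.013,-0.14,0.007,-0.5]],
  ],
)

```text
clock: 23.25
ee_pos: [0.6077, 0.2028, 0.0079]
tool_rot: [-1.569, 0.138, -0.169]
contact_force: [0.4, -0.3, -0.2]
gripper_width: 0.423
```

servo_tool(
  targets=[
    [[0,0,0,0,-0.5],[0,0,0,0,-0.5],[0,0,0,0,-0.5],[0,0,0.05,0,-0.5],[0,0,0.1,0,-0.5]],
  ],
)

```text
clock: 23.75
ee_pos: [0.6075, 0.2028, 0.0234]
tool_rot: [-1.569, 0.138, -0.168]
contact_force: [0.1, -0.2, -1.5]
gripper_width: 0.424
```

servo_tool(
  targets=[
    [[0,0,0.2,0,-0.5],[0.04,-0.05,0.4,0.03,-0.5],[0.12,-0.2,0.5,0.06,-0.5],[0.22,-0.4,0.5,0.11,-0.5],[0.22,-0.57,0.5,0.11,-0.5]],
  ],
)

```text
clock: 24.25
ee_pos: [0.6429, 0.1161, 0.1009]
tool_rot: [-1.572, -0.04, 0.001]
contact_force: [0.5, -0.9, -1.2]
gripper_width: 0.422
```

servo_tool(
  targets=[
    [[0.08,-0.2,0,0.04,-0.5],[0.16,-0.4,0,0.08,-0.5],[0.22,-0.56,0,0.115,-0.5],[0.22,-0.56,0,0.115,-0.5],[0.22,-0.56,0,0.115,-0.5]],
  ],
)

```text
clock: 24.75
ee_pos: [0.6761, 0.0318, 0.1015]
tool_rot: [-1.56, -0.22, 0.18]
contact_force: [-0.0, -0.7, -1.8]
gripper_width: 0.424
```

```bash
python3 w.py w11 tan_case:.10 blue_case:.025 eyewear_tray:.016
```

```text
t 24.75 tcp [0.6761 0.0318 0.1015] jaw deg 104.6 F [-0.  -0.7 -1.8] w 0.424
tan_case 0.78 [278. 215.] ctr [656.7  27.6] size 115.0 45.4 yaw 13.7
blue_case 0.69 [196. 194.] ctr [684.7 -35.7] size 134.2 43.2 yaw 13.9
eyewear_tray 0.96 [227. 165.] ctr [667.2  -4.5] size 169.6 144.0 yaw -75.1
```

View pics/w11.png

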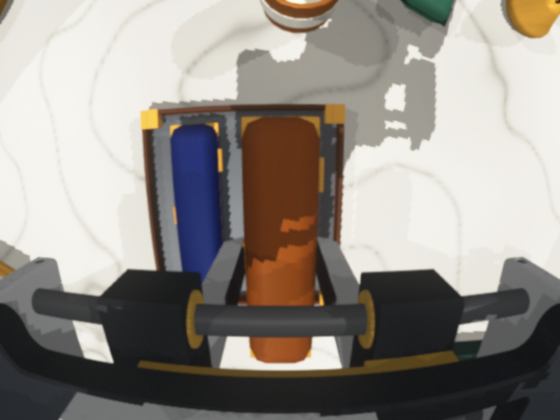

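The blue case lies flat in the tray at (196,200). The held tan case is parallel to it over the free half. Lowering.

servo_tool(
  targets=[
    [[0,0.007,-0.15,0,-0.5],[0,0.007,-0.3,0,-0.5],[0,0.007,-0.42,0,-0.5],[0,0.007,-0.5,0,-0.5],[0,0.007,-0.5,0,-0.5]],
  ],
)

```text
clock: 25.45
ee_pos: [0.6738, 0.0354, 0.0237]
tool_rot: [-1.559, -0.219, 0.187]
contact_force: [-0.8, 0.4, -1.4]
gripper_width: 0.424
```

servo_tool(
  targets=[
    [[0,-0.015,-0.03,0,-0.5],[0,-0.015,-0.06,0,-0.5],[0,-0.015,-0.074,0,-0.5],[0,-0.015,-0.074,0,-0.5],[0,-0.015,-0.074,0,-0.5]],
  ],
)

```text
clock: 25.95
ee_pos: [0.6741, 0.033, 0.013]
tool_rot: [-1.559, -0.22, 0.186]
contact_force: [-0.1, -0.3, -0.7]
gripper_width: 0.424
```

servo_tool(
  targets=[
    [[0,0,-0.008,0,-0.5],[0,0,-0.008,0,-0.5],[0,0,-0.008,0,0.12],[0,0,-0.008,0,0.12],[0,0,-0.008,0,0.12]],
  ],
)

```text
clock: 26.45
ee_pos: [0.6743, 0.033, 0.0121]
tool_rot: [-1.559, -0.22, 0.186]
contact_force: [0.0, 0.6, -0.1]
gripper_width: 0.555
```

servo_tool(
  targets=[
    [[0,0,0.1,0,0.12],[0,0,0.3,0,0.12],[0,0,0.6,0,0.12],[0,0,0.9,0,0.12],[0,0,0.9,0,0.12]],
  ],
)

```text
clock: 26.95
ee_pos: [0.6789, 0.0329, 0.1589]
tool_rot: [-1.562, -0.234, 0.172]
contact_force: [0.8, 0.1, 0.9]
gripper_width: 0.563
```

servo_tool(
  targets=[
    [[-0.25,0.1,0,-0.03,0.3],[-0.5,0.2,0,-0.06,0.5],[-0.78,0.245,0,-0.09,0.5],[-0.78,0.245,0,-0.09,0.5],[-0.78,0.245,0,-0.09,0.5]],
  ],
)

```text
clock: 27.45
ee_pos: [0.5616, 0.0699, 0.1597]
tool_rot: [-1.574, -0.095, 0.03]
contact_force: [-0.6, 0.2, 0.3]
gripper_width: 0.748
```

servo_tool(
  targets=[
    [[-0.25,0.1,0,-0.03,0.5],[-0.5,0.2,0,-0.06,0.5],[-0.78,0.245,0,-0.09,0.5],[-0.78,0.245,-0.2,-0.09,0.5],[-0.78,0.245,-0.4,-0.09,0.5]],
  ],
)

```text
clock: 27.95
ee_pos: [0.4472, 0.107, 0.1019]
tool_rot: [-1.576, 0.04, -0.116]
contact_force: [0.4, -0.2, 0.9]
gripper_width: 0.755
```

```bash
python3 w.py w12 earbud_case:.012 candle:.03 pear:.03
```

```text
t 27.95 tcp [0.4472 0.107  0.1019] jaw deg 84.3 F [ 0.4 -0.2  0.9] w 0.755
earbud_case 0.95 [150. 147.] ctr [381.4   2.6] size 61.1 50.5 yaw 21.5
earbud_case 0.86 [283. 201.] ctr [442.5 111.2] size 62.3 48.8 yaw -7.9
earbud_case 0.83 [271.  75.] ctr [335.8 111.3] size 60.8 47.7 yaw 23.2
earbud_case 0.66 [434.  18.] ctr [282.8 255.1] size 60.1 52.5 yaw 43.1
candle 0.98 [162. 258.] ctr [478.3  -5.1] size 74.4 37.2 yaw -44.6
pear 0.78 [410. 156.] ctr [409.1 216.8] size 56.5 54.4 yaw -80.4
```

View pics/w12.png

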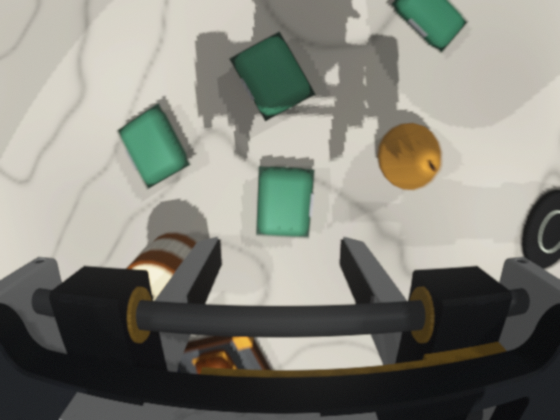

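The target earbud case is at (285,202), with the pear at (410,155) and the candle at (160,265) both clear of the fingers. The distances confirm it is the farthest of the four: 0.456 m against 0.38 m or less. Descending.

servo_tool(
  targets=[
    [[-0.027,0.015,-0.15,-0.018,0.45],[-0.027,0.015,-0.3,-0.018,0.45],[-0.027,0.015,-0.42,-0.018,0.45],[-0.027,0.015,-0.5,-0.018,0.45],[-0.027,0.015,-0.5,-0.018,0.45]],
  ],
)

```text
clock: 28.65
ee_pos: [0.4421, 0.1085, 0.0252]
tool_rot: [-1.577, 0.076, -0.139]
contact_force: [-0.2, -1.1, 0.3]
gripper_width: 0.725
```

```bash
python3 w.py w13 earbud_case:.012|head -3; python3 -c "
from h import *
print(Ro.from_rotvec(sensors.observe()['tool_rot']).as_matrix()[:,1].round(3))"
```

```text
t 28.65 tcp [0.4421 0.1085 0.0252] jaw deg 82.2 F [-0.2 -1.1  0.3] w 0.725
earbud_case 0.93 [104. 174.] ctr [381.4   2.4] size 60.8 52.2 yaw 20.8
earbud_case 0.79 [258.  70.] ctr [336.3 111.1] size 61.8 48.4 yaw 23.6
[ 0.042 -0.012 -0.999]
```

servo_tool(
  targets=[
    [[0,0.01,-0.05,0,0.4],[0,0.01,-0.1,0,0.3],[0,0.01,-0.13,0,0.2],[0,0.01,-0.13,0,-0.4],[0,0.01,-0.13,0,-0.4]],
  ],
  grip_force=15,
)

```text
clock: 29.25
ee_pos: [0.4429, 0.1102, 0.007]
tool_rot: [-1.577, 0.074, -0.141]
contact_force: [-0.5, 0.3, 0.8]
gripper_width: 0.486
```

servo_tool(
  targets=[
    [[0,0,0,0,-0.4],[0,0,0,0,-0.4],[0,0,0,0,-0.4],[0,0,0.05,0,-0.4],[0,0,0.1,0,-0.4]],
  ],
)

```text
clock: 29.75
ee_pos: [0.4429, 0.1102, 0.0226]
tool_rot: [-1.577, 0.074, -0.141]
contact_force: [-0.6, -0.1, -1.2]
gripper_width: 0.485
```

servo_tool(
  targets=[
    [[0,0,0.25,0,-0.4],[0,0,0.5,0,-0.4],[0.03,0.05,0.65,0,-0.4],[0.1,0.2,0.65,0,-0.4],[0.15,0.4,0.65,0,-0.4]],
  ],
)

```text
clock: 30.25
ee_pos: [0.4672, 0.1704, 0.1228]
tool_rot: [-1.576, 0.072, -0.146]
contact_force: [0.0, 0.8, -0.3]
gripper_width: 0.49
```

servo_tool(
  targets=[
    [[0.05,0.25,0,0,-0.4],[0.1,0.5,0,0,-0.4],[0.13,0.75,0,0,-0.4],[0.13,0.85,0,0,-0.4],[0.13,0.85,0,0,-0.4]],
  ],
)

```text
clock: 30.75
ee_pos: [0.4865, 0.2993, 0.1231]
tool_rot: [-1.576, 0.07, -0.144]
contact_force: [-0.2, 0.5, -0.6]
gripper_width: 0.491
```

```bash
python3 w.py w14 earbud_case:.11 charging_pad:.009
python3 - <<'E'
from h import *
s=sensors.observe()
for n in ('scene','side','wrist'):
    st=sensors.observe();get_image(n)
    for o in outline_of(n,'charging_pad')[:1]:print(n,o['p'],at(n,o['uv'],.009,st).round(4))
    for o in landmark_of(n,'charging_pad')[:1]:print(n,o['p'],at(n,o['uv'],0,st).round(4))
E
```

```text
t 30.75 tcp [0.4865 0.2993 0.1231] jaw deg 82.2 F [-0.2  0.5 -0.6] w 0.491
earbud_case 0.94 [279. 250.] ctr [494.6 299. ] size 69.5 52.3 yaw -9.2
earbud_case 0.87 [ 12. 151.] ctr [391.6 109.7] size 42.0 37.5 yaw 23.3
earbud_case 0.6 [75. 83.] ctr [362.2 180. ] size 41.3 33.6 yaw 23.9
charging_pad 0.57 [407. 204.] ctr [505.8 422.9] size 99.1 97.5 yaw 46.5
scene 0.93 [0.5198 0.4074 0.009 ]
side 0.61 [0.5095 0.4267 0.009 ]
side 0.82 [0.5067 0.4252 0.    ]
wrist 0.96 [0.5047 0.4193 0.009 ]
wrist 0.63 [0.5072 0.424  0.    ]
```

View pics/w14.png

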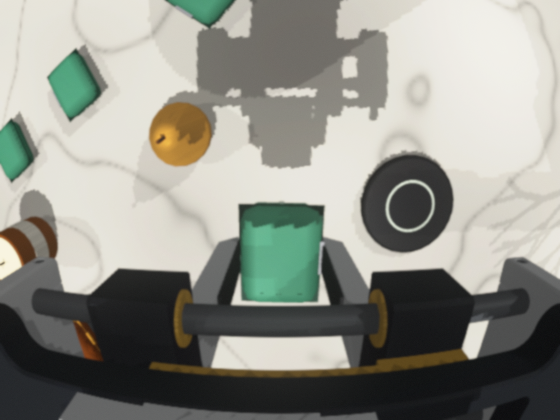

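The held earbud case is centred between the fingers at (280,252). The pad is at (407,203), about (0.506, 0.4235), and three sources agree on that to about 2 mm.

servo_tool(
  targets=[
    [[0.04,0.25,0,0,-0.4],[0.08,0.5,0,0,-0.4],[0.13,0.75,-0.1,0,-0.4],[0.13,0.83,-0.3,0,-0.4],[0.13,0.83,-0.45,0,-0.4]],
  ],
)

```text
clock: 31.85
ee_pos: [0.5057, 0.4241, 0.0536]
tool_rot: [-1.575, 0.071, -0.144]
contact_force: [-0.3, 0.5, -0.5]
gripper_width: 0.49
```

servo_tool(
  targets=[
    [[0,0,0,0,-0.4],[0,0,-0.05,0,-0.4],[0,0,-0.1,0,-0.4],[0,0,-0.13,0,-0.4],[0,0,-0.13,0,-0.4]],
  ],
)

```text
clock: 32.35
ee_pos: [0.5058, 0.4237, 0.0342]
tool_rot: [-1.575, 0.072, -0.145]
contact_force: [0.3, 0.3, -0.4]
gripper_width: 0.49
```

servo_tool(
  targets=[
    [[0,0,-0.05,0,-0.4],[0,0,-0.09,0,-0.4],[0,0,-0.11,0,-0.4],[0,0,-0.11,0,-0.4],[0,0,-0.11,0,-0.4]],
  ],
)

```text
clock: 32.85
ee_pos: [0.5057, 0.4237, 0.0176]
tool_rot: [-1.576, 0.072, -0.144]
contact_force: [-0.3, 0.3, -1.0]
gripper_width: 0.49
```

Run:
```python
from f import *
print(sensors.observe()['ee_pos'])
ear2=box(.06,.046,.024,.018,0,.010)
ms={}
for c in('scene','side'):
    save(c,'e_'+c); m=mask(c,'earbud_case',(.506,.4235),.02)
    if m is not None: ms[c]=m
for c in ms: b=fit(ear2,{c:ms[c]},(.506,.4235,[-.14]));print(c,b.x.round(4),round(b.fun,2))
```

```text
[0.50572262 0.42369114 0.01757771]
scene [ 0.5115  0.4318 -0.9448] 0.48
side [ 0.4984  0.412  -0.9324] 0.69
```

The fingers hide the case from both outside cameras, so those fits are unreliable. I'm placing by kinematics and will check after release.

servo_tool(
  targets=[
    [[0,0,-0.01,0,-0.4],[0,0,-0.01,0,-0.4],[0,0,-0.01,0,-0.4],[0,0,-0.01,0,0.3],[0,0,-0.01,0,0.3]],
  ],
)

```text
clock: 33.55
ee_pos: [0.5061, 0.4239, 0.0167]
tool_rot: [-1.575, 0.071, -0.145]
contact_force: [-0.3, -0.0, 0.5]
gripper_width: 0.624
```

servo_tool(
  targets=[
    [[0,0,0,0,0.3],[0,0,0.1,0,0.3],[0,0,0.3,0,0.3],[0,0,0.6,0,0.3],[0,0,0.9,0,0.3]],
  ],
)

```text
clock: 34.05
ee_pos: [0.5057, 0.4237, 0.1537]
tool_rot: [-1.575, 0.071, -0.145]
contact_force: [0.0, 0.9, -0.3]
gripper_width: 0.649
```

servo_tool(
  targets=[
    [[-0.2,0,0,0,0.3],[-0.4,0,0,0,0.3],[-0.5,0,0,0,0.3],[-0.5,0,0,0,0.3],[-0.5,0,0,0,0.3]],
  ],
)

```text
clock: 34.55
ee_pos: [0.4312, 0.4237, 0.1539]
tool_rot: [-1.575, 0.07, -0.145]
contact_force: [0.3, -0.6, -0.1]
gripper_width: 0.653
```

```bash
python3 w.py w15 earbud_case:.021 charging_pad:.009
python3 - <<'E'
from f import *
ear2=box(.06,.046,.024,.018,0,.009)
for c in('scene','side'):
    save(c,'f_'+c); m=mask(c,'earbud_case',(.506,.4235),.02)
    if m is not None: b=fit(ear2,{c:m},(.506,.4235,[-.14]));print(c,b.x.round(4),round(b.fun,2))
    m=mask(c,'candle',(.497,-.003),.03);print(c,[ (l,np.round(at(c,o['uv'],.03)[:2],3)) for l in('candle','pear') for o in outline_of(c,l)[:1]])
a=cv2.imread('pics/f_scene.png');b=cv2.imread('pics/f_side.png')
cv2.imwrite('pics/f.png',np.hstack([cv2.resize(a[140:340,20:440],None,fx=.95,fy=1.4),cv2.resize(b[110:360,170:370],None,fx=1.12*1.5,fy=1.12)])[:, :800])
E
```

```text
t 34.55 tcp [0.4312 0.4237 0.1539] jaw deg 82.1 F [ 0.3 -0.6 -0.1] w 0.653
earbud_case 0.94 [102.  83.] ctr [285.8 260.1] size 63.9 48.1 yaw 43.3
earbud_case 0.69 [ 21. 157.] ctr [337.1 122.1] size 62.7 55.8 yaw 24.6
earbud_case 0.66 [292. 264.] ctr [505.1 424.9] size 63.3 45.9 yaw -8.6
charging_pad 0.74 [289. 240.] ctr [505.  423.5] size 100.4 95.1 yaw -0.9
scene [ 0.5033  0.4256 -0.1347] 0.37
scene [('candle', array([ 0.492, -0.007])), ('pear', array([0.415, 0.222]))]
side [0.5056 0.4227 0.0236] 0.22
side [('candle', array([ 0.505, -0.012])), ('pear', array([0.416, 0.224]))]
```

View pics/w15.png

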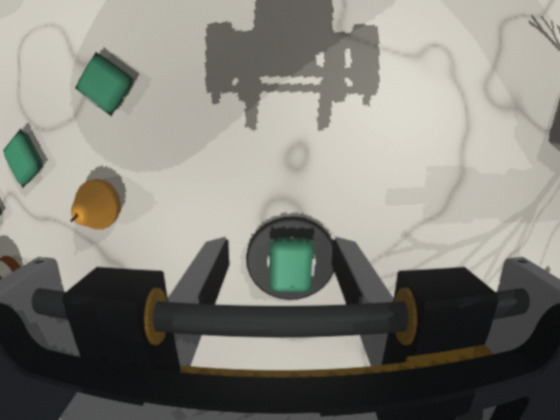

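View pics/f.png

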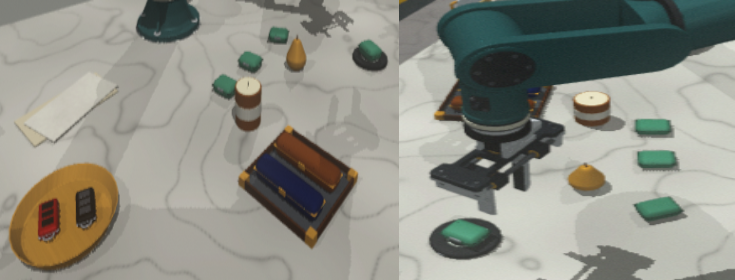

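The scene view shows both keys flat in the dish at (50,215) and (87,207), both cases side by side in the tray at (300,175), and the earbud case on the pad at (370,50). The candle and pear are still standing. Handing in.

```bash
python3 -c "
from plant import *
print(close_job(), sensors.observe()['clock'])"
```

```text
the job is handed in; nothing more can be done
the job is handed in; nothing more can be done
```

The job is done and handed in at about 35 s on the robot's clock, in the order asked: red key, black key, blue case, tan case, then the earbud case. `close_job` gives no verdict.

**What the last pictures show**
- **Keys:** both lie flat, side by side, in the brass dish.
- **Spectacle cases:** both lie flat, side by side, in the walnut tray.
- **Earbud case:** the one that started farthest from the base (0.456 m, the others 0.38 m or less) sits within about 3 mm of the pad's centre, by all three cameras.
- **Gripper:** it is open and clear of everything. Wrist force readings at the end of each move stayed under about 3 N.

**Checks that failed or disagreed**
- **Black key direction:** the first outline fit had the loop end reversed. I went by the wrist picture instead.
- **Earbud case during placing:** with the fingers still round it, both outside cameras gave unusable fits. I lowered it using the arm's own position and checked after release.
- **Candle:** its final readings differ from the first by about 5 to 7 mm. I put this down to part of it being hidden in some views. The gripper never came near it, and it stands upright. The pear reads within 5 mm of its start.

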